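Shut the tipped-out parts bin and tip out the wide one

TASK

The gears are to be sorted into the wide bin next. Of the three empty tilt-out bins on the rack, push the one that was left tipped out back until it clicks fully shut, and tip the wide bin forward on its bottom pivot as far as it goes. Leave the third bin shut.

Things in the scene. Friction and masses are not known exactly. Their poses are not given: they have to be found in the camera images.
- rack: fixed 130x410x12 mm aluminium board; origin: centre of its underside; x away from the robot, y along the row. On it, in any order at 130 mm pitch, stand three dark steel housings, 90 deep x 100 mm high (two 76 mm wide, one 116 mm), each with a grey plastic bin whose flat front faces the robot and closes the housing like a flap, turning on a pivot along its bottom edge, 24 mm above the table
- bin_left_open (a joint): tip angle (rad) of the narrow bin left tipped out: 0 fully shut, 0.5 tipped fully forward (hard stop). Any bin stays about where it is left. In the last 0.2 rad before shut it meets a sprung catch: 2 to 5 N at the tab pushes it past, then it snaps home; let go short of that, it stays ajar
- tab_left_open (a point): top middle of the flat tab of the bin left tipped out; 120 mm from the pivot, moves with the bin. y axis along the pivot, z up the front from pivot to tab, x from the front into the housing (level when shut). Tab 44 mm wide, 5 mm thick with an 8 mm bead on top; when shut it stands 32 mm above the flat roof, with free room before it and, over the roof, behind it
- bin_wide (a joint): tip angle (rad) of the wide bin (116 mm): 0 is shut and held by its catch (2 to 5 N at the tab releases it), 0.5 is tipped fully forward (hard stop)
- tab_wide (a point): top middle of the wide bin's tab (70 mm wide), otherwise as for the other tab; when shut it is 32 mm above its housing's roof, 144 mm above the table
- bin_third (a joint): tip angle (rad) of the third bin (narrow, 76 mm, shut at the start); 0 is shut

How it is judged:
At the end, for the whole second after the job is handed in: The bin that was left tipped out is shut behind its catch (within 0.05 rad of shut), the wide bin is tipped forward to within 0.1 rad of its stop at 0.5 rad, and the third bin is shut (within 0.05 rad) (value of joint each of bin_left_open, bin_third below 0.05 rad and value of joint bin_wide above 0.4 rad); the robot touches nothing.
It fails at once if the third bin is tipped out (more than 0.15 rad) (value of joint bin_third above 0.15 rad).
It also fails if it takes over 45 s, if anything falls off the work surface, if the arm or the gripper's body presses on something with over 40 N, if the wrist force passes 120 N, or if a joint passes its speed limit or range.

ROBOT

A 6-joint arm with a two-finger parallel gripper is mounted at the origin on a cart in front of the work surface, level with it; the furniture and walls round the work are solid. World frame = base frame: x ahead of the robot, y to its left, z up, the work surface at z = 0. Lengths are in m, angles in rad, forces in N, time in s.
With the tool pointing down it reaches from about 0.325 to 0.775 m from the base axis. Payload 5.5 kg.
Tool frame: the origin (TCP) lies at the very end of the fingers, on their centre line; the grasp point (between the pads) lies 19 mm behind it; z points along the fingers, y is the line along which they close (so a half turn about z gives the same grasp; the last joint's range is limited). The gripper opens to 85 mm and grips with 20 to 120 N. Pads are 22 mm wide; open, the fingers measure 114 mm over their backs; the gripper's body (76 mm by 85 mm) begins 54 mm behind the grasp point. The pads swing forward as they close: fully open they stand 13 mm farther back than shut.
Start: joints at [-1.205, 0.091, 1.231, -0, 1.82, -0.057], TCP at [0.246, -0.547, 0.231] pointing down, gripper open.
Joint ranges: [-2.87, 2.87], [-0.86, 2.18], [0.17, 2.46], [-1.51, 4.65], [0.06, 2.69], [-2.65, 2.65]. Speed limits (rad/s): [2.57, 2.57, 3.01, 3.14, 3.14, 3.14].

INTERFACE

Orientations are given as [roll, pitch, yaw] about the fixed x, y, z axes, in that order (R = Rz(yaw) Ry(pitch) Rx(roll)).
In Python, from cell import arm gives the robot as it stands. The module is installed in compiled form; this text tells all that it offers.
- The arm moves only by the tool carry_out, never from a script. Its argument "steps" is a list of rows, each a list of 4 numbers: the shift along the tool's x, y, z in m, then the turn about the tool's z in degrees. A call has 1 to 12 rows; each row shifts and turns the commanded pose from where the row before left it, along the tool's axes as they then stand; what a row does not reach is not made up. A row lasts 1/12 s, in which the tool goes at most 41.7 mm and 7.16 degrees, less where a joint would pass 70% of its speed; a pose out of reach is approached as far as the arm can. A call with a gripper value outside its range is refused whole. "claw" is the opening, from -1 (shut) to 1 (fully open), set as the call begins (left out, the last holds). The fingers move at their own pace and stop on an object; the grip force is fixed at half the most. Time passes only in rows, so rows that do not move let the fingers close. It gives the time, the measured TCP pose, the force, the opening and the grip force at its end, in the units of the state.
- arm.get_state(): the state, without advancing time (a new reading comes with each control period).
- arm.camera(name): name is "side" or "top" or "wrist"; returns a dict with "pixels" (480x640x3 uint8, blue, green, red), "range_z" (480x640 float32, m along the optical axis (not along the pixel's ray), 0 where there is no reading), "fovy" (degrees; the focal length in pixels is half the picture's height over the tangent of half this angle, whatever the lens; pixels are square), "cx", "cy" (the principal point, pixels), "R" (3x3) and "t" (3): a world point X has camera coordinates R X + t. Camera axes: x right, y down, z forward; pixel columns grow to the right and rows downward; lengths in m; the calibration is good to about 2 mm. A picture is of the moment at which its call begins.
- arm.finish_job(): hands the job in; it is judged then, once.
Trained networks look in a picture, given as the dict that the camera call returned (one of the last four; its "shot" number tells which), for a name from the list of things; names that differ only in an ending like _2 or _b are one class to them, and where a whole thing is asked for, a point or a joint stands for the part that bears it (a point fixed in the world has none). Each returns a list of dicts, best first, with "confidence" (0 to 1); they miss things now and then, are a little off and sometimes report something else, mostly with a low value. They report only what shows in the picture. A call takes as long as a camera call.
- arm.find_in(picture, target): "location" ([x, y, z] in m, in world coordinates, good to about 4 mm: the middle of the surface that is visible of it).
- arm.spot_point(picture, target): "location" ([x, y, z] in m, in world coordinates, good to about 4 mm: a listed point, or the origin of a listed thing).
The state is a dict: "time_s": time; "q": joint angles; "joint_vel": joint speeds; "tau": joint torques, N m; "eef_pos": TCP position; "ee_rot": TCP orientation; "wrist_force": force on the tool from outside, world axes, zero at the start; "moment": the same for the moment, N m; "width": finger opening in m; "grip_force": force on a finger pad.
Only numpy, scipy, OpenCV 4.12 (cv2) and the standard library are available. Lean on these libraries where they do the work, as an engineer would, in place of code of your own. Each camera call takes 0.05 s, during which the arm holds its last target. There are 200 camera calls.

## Working session

There is one attempt and no reset: what is moved stays moved. The work goes in short steps, Python scripts to look and compute and a tool call to move; the robot and the scene stay as the last step left them, time stands still between calls to the robot, and variables do not carry over. Pictures are saved under pics/ and viewed, at most 10 in all, crops included, and the job is handed in when it is done.

Besides the shell and the picture viewer there is one more tool, called after "Request:" in YAML: its name, and indented under it one key for each argument. carry_out: Moves the arm, as the interface text tells. Its arguments: {"type":"object","properties":{"steps":{"type":"array"},"claw":{"type":"number"}},"required":["steps"]}

```bash
mkdir -p pics; python3 - <<'E'
from cell import arm
import cv2
s=arm.get_state();print(s['time_s'],s['eef_pos'],s['ee_rot'],s['width'])
for n in ('side','top'):
    p=arm.camera(n);cv2.imwrite(f'pics/{n}0.png',p['pixels'])
    for t in ('rack','tab_left_open','tab_wide','bin_third','bin_wide','bin_left_open'):
        print(n,t,[(r['location'],r['confidence']) for r in arm.spot_point(p,t)[:2]] if t[:3]!='bin' else [(r['location'],r['confidence']) for r in arm.find_in(p,t)[:3]])
E
```

```text
0.0 [ 0.24610086 -0.54689111  0.23012848] [-3.13959871e+00 -1.43980994e-04  4.22830542e-01] 0.08529373896988575
side rack []
side tab_left_open [([0.5207, -0.1309, 0.131], 0.94)]
side tab_wide [([0.569, -0.0014, 0.1471], 0.95)]
side bin_third [([0.5825, -0.2681, 0.0822], 0.67)]
side bin_wide [([0.5648, -0.0116, 0.0903], 0.71), ([0.5652, -0.1602, 0.0814], 0.35)]
side bin_left_open [([0.5637, -0.1593, 0.0813], 0.95)]
top rack []
top tab_left_open [([0.5323, -0.1318, 0.1289], 0.73)]
top tab_wide [([0.57, 0.0003, 0.1411], 0.91)]
top bin_third [([0.5809, -0.2536, 0.1144], 0.84)]
top bin_wide [([0.5685, -0.0008, 0.1137], 0.82)]
top bin_left_open [([0.5558, -0.1294, 0.0918], 0.59)]
```

View pics/side0.png

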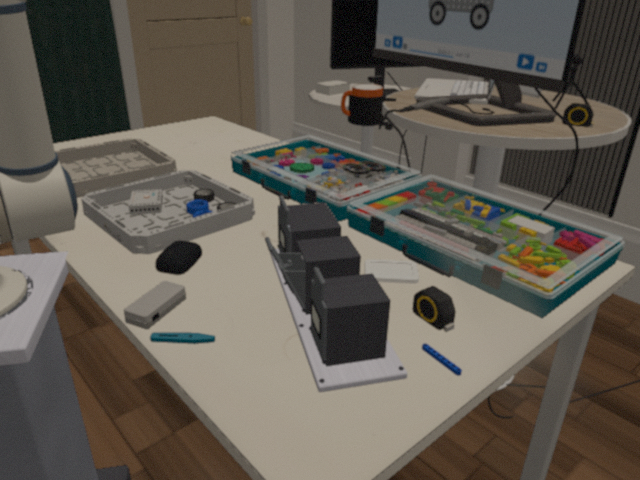

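View pics/top0.png

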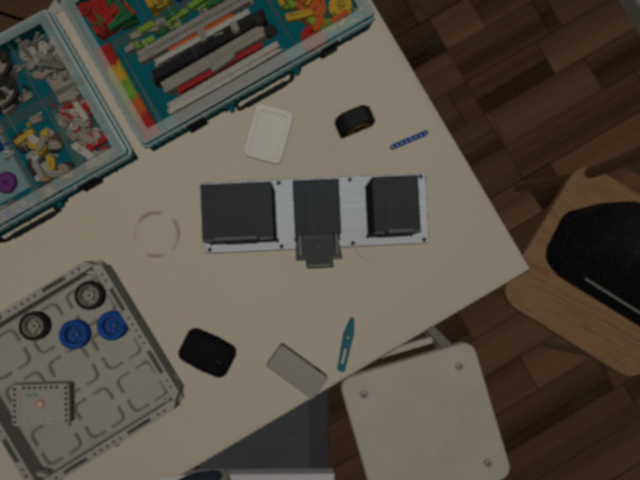

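The top view shows the wide housing on the left (about 238,212), the tipped-out narrow one in the middle (tab at about 318,262) and the third on the right (about 395,205). The networks agree with this. Next I'll measure the rack yaw and the tab planes from depth.

```bash
cat > h.py <<'E'
import numpy as np
def cloud(p):
    f=240/np.tan(np.radians(p['fovy'])/2);z=p['range_z'];v,u=np.indices(z.shape)
    c=np.stack([(u-p['cx'])/f*z,(v-p['cy'])/f*z,z],-1)
    w=(c-p['t'])@p['R'];w[z==0]=np.nan;return w
E
python3 - <<'E'
from cell import arm
import cv2,numpy as np
from h import cloud
w=cloud(arm.camera('top')).reshape(-1,3);w=w[np.isfinite(w[:,0])]
w=w[(w[:,0]>.45)&(w[:,0]<.72)&(w[:,1]>-.36)&(w[:,1]<.12)]
r=w[w[:,2]>.007];print('rack',cv2.minAreaRect(r[:,:2].astype(np.float32)))
for y0,y1 in((-.07,.07),(-.18,-.08),(-.31,-.21)):
    k=w[(w[:,1]>y0)&(w[:,1]<y1)]
    q=k[(k[:,2]>.1)&(k[:,2]<.12)];print('roof',len(q),np.percentile(q,[2,50,98],axis=0).round(3).tolist())
    q=k[(k[:,2]>.122)];print('tab',len(q),q.min(0).round(3),q.max(0).round(3)) if len(q) else 0
q=w[(w[:,2]>.1)&(w[:,2]<.12)]
b=w[(w[:,2]>.008)&(w[:,2]<.017)]
for y in np.arange(-.31,.06,.03):
    k=b[abs(b[:,1]-y)<.01]; print(round(y,2),len(k),k[:,0].min().round(3) if len(k) else '',k[:,0].max().round(3) if len(k) else '')
E
```

```text
rack ((0.6176372170448303, -0.12574447691440582), (0.42230015993118286, 0.1916932314634323), 84.7242431640625)
roof 3971 [[0.57, -0.053, 0.109], [0.617, 0.003, 0.112], [0.66, 0.058, 0.115]]
tab 226 [ 0.565 -0.034  0.123] [0.575 0.035 0.147]
roof 2780 [[0.537, -0.163, 0.104], [0.618, -0.127, 0.112], [0.666, -0.091, 0.115]]
tab 174 [ 0.523 -0.152  0.122] [ 0.534 -0.11   0.137]
roof 2597 [[0.581, -0.293, 0.108], [0.628, -0.255, 0.112], [0.671, -0.219, 0.115]]
tab 140 [ 0.577 -0.28   0.128] [ 0.585 -0.236  0.147]
-0.31 242 0.567 0.695
-0.28 109 0.565 0.694
-0.25 104 0.563 0.692
-0.22 426 0.561 0.692
-0.19 762 0.561 0.69
-0.16 27 0.573 0.688
-0.13 15 0.684 0.686
-0.1 22 0.556 0.687
-0.07 773 0.555 0.717
-0.04 134 0.555 0.72
-0.01 103 0.553 0.682
0.02 105 0.551 0.681
0.05 115 0.549 0.679
```

Request:
carry_out:
  steps:
    - [0,0,0,7]
    - [0,0,0,7]
    - [0,0,0,7]
    - [0,0,0,3.2]
  claw: -1

```text
time_s: 1.08
eef_pos: [0.2462, -0.5472, 0.2313]
ee_rot: [3.142, -0.0, -0.006]
wrist_force: [-0.2, 0.3, 0.5]
width: 0.0388
grip_force: 0.0
```

Request:
carry_out:
  steps:
    - [0.0204,-0.0335,0,-3.2]
    - [0.0204,-0.0335,0,0]
    - [0.0204,-0.0335,0,0]
    - [0.0204,-0.0335,0,0]
    - [0.0204,-0.0335,0,0]
    - [0.0204,-0.0335,0,0]
    - [0.0204,-0.0335,0,0]
    - [0.0204,-0.0335,0,0]
    - [0.0204,-0.0335,0,0]
    - [0.0204,-0.0335,0,0]
    - [0.0204,-0.0335,0,0]
    - [0.0204,-0.0335,0,0]
  claw: -1

```text
time_s: 2.08
eef_pos: [0.4704, -0.1313, 0.2316]
ee_rot: [3.141, -0.001, 0.056]
wrist_force: [-0.1, -0.5, 0.4]
width: 0.0004
grip_force: 0.0
```

Request:
carry_out:
  steps:
    - [0,0,0.035,0]
    - [0,0,0.035,0]
    - [0,0,0.035,0]
    - [0,0,0.006,0]
    - [0,0,0,0]

```text
time_s: 2.5
eef_pos: [0.4683, -0.1325, 0.1176]
ee_rot: [-3.139, 0.005, 0.056]
wrist_force: [-0.4, -0.3, 0.9]
width: 0.0001
grip_force: 0.0
```

```bash
python3 - <<'E'
from cell import arm
import cv2
s=arm.get_state();print(s['time_s'],s['eef_pos'],s['ee_rot'],s['width'])
p=arm.camera('side');cv2.imwrite('pics/s1.png',cv2.resize(p['pixels'][150:400,180:430],None,fx=2.4,fy=2.4))
E
```

```text
2.5 [ 0.46829378 -0.1324899   0.11763269] [-3.13933095  0.00533614  0.05641175] 5.8631380119774444e-05
```

View pics/s1.png

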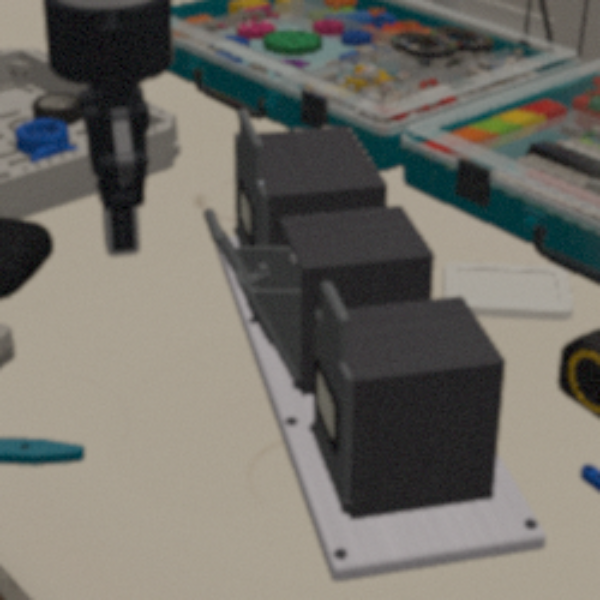

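The closed fingers stand in front of the tipped tab: fingertip at (120,250) in the crop, tab top at (210,212). I'll push it toward shut now.

Request:
carry_out:
  steps:
    - [0.02,0,0,0]
    - [0.015,0,0,0]
    - [0.01,0,0,0]
    - [0.01,0,0,0]
    - [0.01,0,0,0]
    - [0.008,0,0,0]
    - [0.006,0,0,0]
    - [0.004,0,0,0]
    - [0,0,0,0]

```text
time_s: 3.3
eef_pos: [0.5538, -0.1286, 0.1212]
ee_rot: [3.141, -0.002, 0.056]
wrist_force: [0.1, -0.3, 0.0]
width: 0.0001
grip_force: 0.0
```

Request:
carry_out:
  steps:
    - [0.003,0,0,0]
    - [0.003,0,0,0]
    - [0,0,0,0]

```text
time_s: 3.55
eef_pos: [0.559, -0.1281, 0.1202]
ee_rot: [-3.141, -0.0, 0.056]
wrist_force: [0.2, -0.3, 0.4]
width: 0.0001
grip_force: 0.0
```

```bash
python3 - <<'E'
from cell import arm
import cv2
p=arm.camera('side');cv2.imwrite('pics/s2.png',cv2.resize(p['pixels'][150:400,180:430],None,fx=2.4,fy=2.4))
print(arm.spot_point(p,'tab_left_open'))
E
```

```text
[{'location': [0.5716, -0.1231, 0.141], 'confidence': 0.86}]
```

View pics/s2.png

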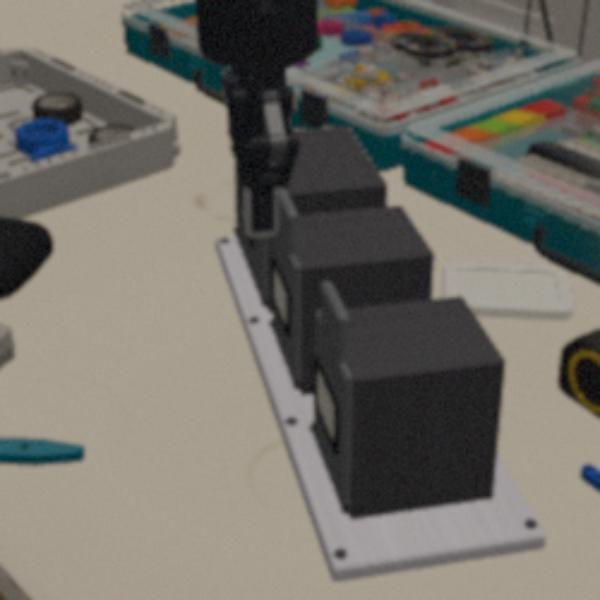

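The middle bin's tab (285,215 in the crop) now stands upright like its neighbours. I'll press on until there is contact, to confirm it is home.

Request:
carry_out:
  steps:
    - [0.003,0,0,0]
    - [0.002,0,0,0]
    - [0.002,0,0,0]
    - [0,0,0,0]

```text
time_s: 3.98
eef_pos: [0.5623, -0.128, 0.1202]
ee_rot: [-3.141, 0.009, 0.055]
wrist_force: [-16.6, 0.1, 6.5]
width: 0.0
grip_force: 8.4
```

It takes 16 N against a hard stop, so it is shut. Now to behind the wide tab.

Request:
carry_out:
  steps:
    - [-0.015,0,0,0]
    - [-0.015,0,0,0]
    - [0,0,-0.035,0]
    - [0,0,-0.035,0]
    - [0.02,-0.032,0,0]
    - [0.02,-0.032,0,0]
    - [0.02,-0.032,0,0]
    - [0.02,-0.032,0,0]
    - [0,0,0,0]

```text
time_s: 4.73
eef_pos: [0.6103, 0.0088, 0.1894]
ee_rot: [-3.139, -0.0, 0.062]
wrist_force: [0.3, 0.2, 0.2]
width: 0.0001
grip_force: 0.0
```

```bash
python3 - <<'E'
from cell import arm
import numpy as np
from h import cloud
p=arm.camera('top');print(arm.get_state()['eef_pos'])
w=cloud(p).reshape(-1,3)
for y0,y1 in((-.07,.07),(-.18,-.08),(-.31,-.21)):
    q=w[(w[:,1]>y0)&(w[:,1]<y1)&(w[:,2]>.123)&(w[:,2]<.152)&(w[:,0]>.45)&(w[:,0]<.6)]
    print(len(q),q.min(0).round(3) if len(q) else '',q.max(0).round(3) if len(q) else '')
p=arm.camera('side')
for t in('tab_left_open','tab_wide'):print(arm.spot_point(p,t))
E
```

```text
[0.6093202  0.00610541 0.189409  ]
110 [ 0.567 -0.034  0.126] [0.575 0.001 0.146]
136 [ 0.571 -0.149  0.139] [ 0.579 -0.107  0.146]
140 [ 0.577 -0.28   0.125] [ 0.585 -0.236  0.146]
[{'location': [0.5745, -0.1276, 0.1417], 'confidence': 0.87}]
[{'location': [0.5662, -0.0046, 0.1466], 'confidence': 0.8}]
```

Request:
carry_out:
  steps:
    - [0,0,0.03,0]
    - [0,0,0.025,0]
    - [0,0,0.014,0]
    - [0,0,0,0]

```text
time_s: 5.27
eef_pos: [0.6061, 0.0017, 0.1169]
ee_rot: [-3.141, 0.007, 0.054]
wrist_force: [-0.1, -0.1, -0.4]
width: 0.0
grip_force: 0.0
```

Request:
carry_out:
  steps:
    - [-0.01,0,0,0]
    - [-0.005,0,0,0]
    - [-0.004,0,0,0]
    - [-0.004,0,0,0]
    - [-0.004,0,0,0]
    - [-0.004,0,0,0]

```text
time_s: 5.77
eef_pos: [0.5783, 0.0009, 0.1226]
ee_rot: [3.141, -0.004, 0.056]
wrist_force: [2.0, 0.3, 1.7]
width: -0.0001
grip_force: 1.2
```

Request:
carry_out:
  steps:
    - [-0.008,0,0,0]
    - [-0.008,0,0,0]
    - [-0.008,0,0.001,0]
    - [-0.008,0,0.001,0]
    - [-0.005,0,0.001,0]
    - [0,0,0,0]

```text
time_s: 6.27
eef_pos: [0.5393, -0.001, 0.1179]
ee_rot: [-3.142, 0.001, 0.056]
wrist_force: [-0.7, 0.6, -0.5]
width: 0.0002
grip_force: 0.0
```

Request:
carry_out:
  steps:
    - [-0.003,0,0.001,0]
    - [-0.003,0,0,0]
    - [-0.003,0,0,0]
    - [0,0,0,0]

```text
time_s: 6.6
eef_pos: [0.5319, -0.0015, 0.1175]
ee_rot: [3.142, -0.001, 0.056]
wrist_force: [0.8, -0.5, 0.4]
width: 0.0
grip_force: 0.5
```

Request:
carry_out:
  steps:
    - [-0.003,0,0,0]
    - [-0.003,0,0,0]
    - [0,0,0,0]

```text
time_s: 6.85
eef_pos: [0.53, -0.0017, 0.1193]
ee_rot: [3.141, -0.013, 0.056]
wrist_force: [17.4, 1.4, -2.9]
width: 0.0002
grip_force: 7.0
```

```bash
python3 - <<'E'
from cell import arm
import cv2
p=arm.camera('side');cv2.imwrite('pics/s3.png',cv2.resize(p['pixels'][150:400,180:430],None,fx=2.4,fy=2.4))
print(arm.spot_point(p,'tab_wide'),arm.spot_point(arm.camera('top'),'tab_wide'))
E
```

```text
[{'location': [0.5082, -0.0049, 0.1294], 'confidence': 0.65}] []
```

View pics/s3.png

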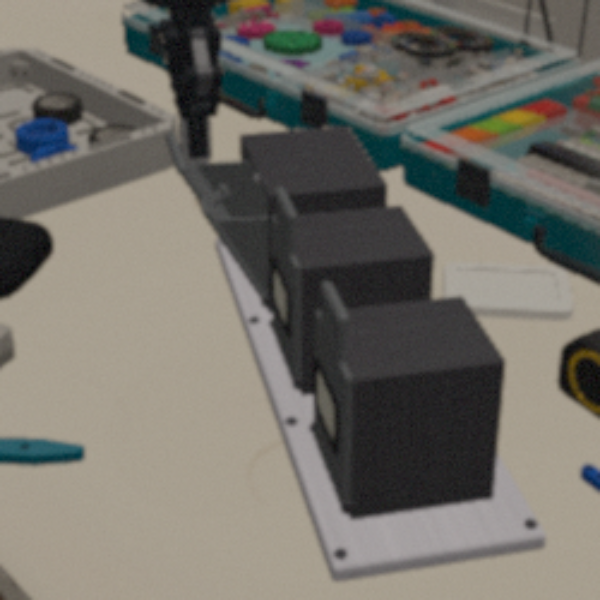

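The wide bin is tipped to its stop (tab at 180,150, with 17 N against it), and the other two bins are shut. I'll back off, lift clear and check.

Request:
carry_out:
  steps:
    - [0.012,0,0,0]
    - [0,0,0,0]
    - [0,0,-0.035,0]
    - [0,0,-0.035,0]
    - [0,0,-0.035,0]
    - [0,0,0,0]
    - [0,0,0,0]

```text
time_s: 7.63
eef_pos: [0.5381, -0.0012, 0.2253]
ee_rot: [3.141, -0.004, 0.056]
wrist_force: [0.1, -0.3, -1.0]
width: 0.0001
grip_force: 0.0
```

```bash
python3 - <<'E'
from cell import arm
p=arm.camera('side')
for t in('tab_left_open','tab_wide'):print(arm.spot_point(p,t))
s=arm.get_state();print(s['eef_pos'],s['wrist_force'])
E
```

```text
[{'location': [0.5741, -0.126, 0.1424], 'confidence': 0.63}]
[{'location': [0.5096, -0.0018, 0.1318], 'confidence': 0.82}]
[ 0.53680336 -0.00110554  0.2205459 ] [-0.78833676  0.39589068 -0.06060536]
```

```bash
python3 -c "
from cell import arm
print(arm.finish_job())"
```

```text
the job is handed in; nothing more can be done
None
```

The job is handed in: the left-open bin is pushed shut, the wide bin is tipped forward to its stop, the third bin is still shut, and the arm was clear of everything; no verdict came back from the judging.

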